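# Drive the worn bush out of a clamped bearing housing

## Robot

A 6-joint arm with a two-finger parallel gripper is mounted at the origin on the work surface. World frame = base frame: x ahead of the robot, y to its left, z up, the work surface at z = 0. Lengths are in m, angles in degrees, forces in N, time in s.
With the tool pointing down it reaches from about 0.4 to 0.825 m from the base axis. Payload 7 kg.
Tool frame: the origin (TCP) lies midway between the tips of the shut fingers; the grasp point (between the pads) lies 19 mm behind it; z points along the fingers, y is the line along which they close (so a half turn about z gives the same grasp; the last joint's range is limited). The gripper opens to 88 mm and grips with 3 to 60 N. Pads are 19 mm wide; open, the fingers measure 130 mm over their backs; the gripper's body (78 mm by 193 mm) begins 47 mm behind the grasp point.
Start: joints at [88.012, 20.546, 0.682, 0, -70.136, -16.507], TCP at [0.214, 0.64, 0.227] pointing down, gripper open.
Joint ranges: [-176.03, 176.03], [-82.01, 121.73], [-58.28, 71.71], [-173.87, 95.51], [-174.79, -0.11], [-173.66, 173.66]. Speed limits (degrees/s): [136.94, 136.94, 172.46, 180, 180, 180].

## Interface

Orientations are given as [roll, pitch, yaw] about the fixed x, y, z axes, in that order (R = Rz(yaw) Ry(pitch) Rx(roll)).
In Python, from plant import ctrl gives the robot as it stands. The module is installed in compiled form; this text tells all that it offers.
- The arm moves only by the tool send_rows, never from a script. Its argument "plan" is a list that holds one entry, the list of rows, each a list of 6 numbers: the shift along the tool's x, y, z in a scale on which 1.0 is 100 cm, then the turn, a rotation vector about the tool's x, y, z in shares of 90 degrees (1.0 is 90 degrees). A call has 1 to 8 rows; each row is the pose to reach, as a shift and turn from the pose commanded when the call began, along the tool's axes at that moment; what a row does not reach only later rows make up. A row lasts 1/12 s, in which the tool goes at most 41.7 mm and 7.16 degrees, less where a joint would pass 70% of its speed; a pose out of reach is approached as far as the arm can. No shift or turn number may pass 1 either way. A call with a gripper value outside its range is refused whole. "fingers" is the opening, from 0 (shut) to 1 (fully open), set as the call begins (left out, the last holds). The fingers move at their own pace and stop on an object; the grip force is fixed at half the most. Time passes only in rows, so rows that repeat a pose let the fingers close. It gives the time, the measured TCP pose, the force, the opening and the grip force at its end, in the units of the state.
- ctrl.get_obs(): the state, without advancing time (a new reading comes with each control period).
- ctrl.snapshot(name): name is "scene" or "top" or "wrist"; returns a dict with "img" (420x560x3 uint8, red, green, blue), "K" (3x3 intrinsics, pixels), "pose" (4x4, takes a point from camera to world coordinates). Camera axes: x right, y down, z forward; pixel columns grow to the right and rows downward; lengths in m; the calibration is good to about 2 mm. A picture is of the moment at which its call begins. There is no depth.
- ctrl.close_job(): hands the job in; it is judged then, once.
The state is a dict: "clock": time; "joint_pos": joint angles; "qvel": joint speeds; "tau": joint torques, N m; "tool_pos": TCP position; "orientation": TCP orientation; "force": force on the tool from outside, world axes, zero at the start; "moment": the same for the moment, N m; "opening": finger opening in m; "gripper_force": force on a finger pad.
Only numpy, scipy, OpenCV 4.12 (cv2) and the standard library are available. Lean on these libraries where they do the work, as an engineer would, in place of code of your own. Each camera call takes 0.05 s, during which the arm holds its last target. There are 200 camera calls.

## Task

The worn bronze bush has to come out of the clamped green housing: take the blue-handled bushing driver from the wooden stand, feel its nose and shoulder gently into the bore from above, and press the bush straight down until it drops out underneath into the red tray. It needs no more than about 20 N of push, so never force the driver against the housing or the bush. Then draw the driver out and lower it upright, collar down, back into its hole in the stand, leaving the other drivers and everything else on the bench alone.

Things in the scene. Friction and masses are not known exactly. Their poses are not given: they have to be found in the camera images.
- fixture: Steel base plate 120 x 240 x 12 mm (x, y, z), fixed, with two setup blocks 50 mm high and two yellow strap clamps along y that hold a green housing across the blocks. Origin: centre of the plate's underside; z up. The housing was clamped by eye: the axis of its vertical bore may stand up to 3.8 mm off the origin in x and in y. Clamp studs at y = +-77 mm end at z = 92 mm.
- tray (a point): Centre of the floor of the red tray on the base plate, under the bore, between the setup blocks: 135 mm long (x) by 46 mm wide (y), walls 14 mm high; open towards -x and +x of the fixture, where it can be seen.
- over_bore (a point): A point of the base plate's frame, 98 mm above the fixture's origin, level with the flat top of the housing's round boss (49 mm across). The bore's mouth, in the middle of the boss, lies at this height but up to 3.8 mm aside in x and y, as told. Bore 23.1 mm in diameter, sharp-edged, 36 mm deep, right through; flange 74 x 112 mm, its top at 76 mm, its underside at 62 mm.
- bush (a joint): How far the worn bronze bush has gone down, in m: 0 at the start, its upper end 8 mm below the bore's mouth; 0.051 lying in the tray. A plain tube 23 mm outside, 18 mm inside, 24 mm long. A press fit: 10 to 16 N starts it moving, 5 to 12 N keeps it moving in small slips, for 24 mm of travel; then the resistance vanishes and it drops into the tray.
- driver_blue: Steel bushing driver that fits, 124 mm long, 0.33 to 0.45 kg, upright, nose down in the stand. Origin: centre of the nose's end; z up its axis. Nose 10 mm in diameter to 8 mm; flat shoulder there, 0.8 mm bevel; body 21.6 mm in diameter to 58 mm; collar 42 mm in diameter to 64 mm, resting on the stand; blue grip 26 mm in diameter to 114 mm; steel cap 20 mm in diameter to 124 mm.
- blue_shoulder (a point): Centre of the blue driver's shoulder, 8 mm up from its nose's end. The nose goes loosely into the bush and the shoulder bears on the bush's upper end. The fingertips may press down on the collar.
- driver_red: Driver of the same shape with a red grip and a 17 mm body (too thin: it would go through the bush). Origin as the blue one's. Leave it in the stand.
- driver_yellow: Driver of the same shape with a yellow grip and a 27 mm body (too thick for the bore). Origin as the blue one's. Leave it in the stand.
- stand: Wooden stand 240 x 80 mm (x, y), 75 mm high, open at the sides, fixed to the bench, with three through holes 30 mm in diameter in its 15 mm top board, in a row along its x axis: at x = -75, 0 and +75 mm. Origin: centre of its underside; z up. The three drivers hang in the holes by their collars, in any order, nose 17 mm above the bench.
- hammer: Workshop hammer lying on the bench; origin on its underside. A bystander: leave it alone.
- spanner: Steel spanner lying on the bench; origin on its underside. A bystander: leave it alone.
- vee_block: Steel vee block 60 x 45 x 42 mm; origin on its underside. A bystander: leave it alone.
- insert_tin: Red round tin, 74 mm across and 16 mm high, holding brass-coloured cutting inserts; origin on its underside. A bystander: leave it alone.
- caliper: Caliper, 190 mm long, lying flat; origin on its underside. A bystander: leave it alone.
- oil_bottle: Yellow oil bottle, 52 mm across, 130 mm high, standing; origin on its underside. A bystander: leave it alone.
Mind the look-alikes: they are no part of the job. What is shaped like the driver_blue but pink is not meant.

How it is judged:
By the outcome, as a careful person would: the job done as asked, in the order asked, and still so for the second after the job is handed in, with the robot touching nothing.
It also fails if it takes over 67 s, if anything falls off the work surface, if the arm or the gripper's body presses on something with over 40 N, if the wrist force passes 120 N, or if a joint passes its speed limit or range.

## Working session

There is one attempt and no reset: what is moved stays moved. The work goes in short steps, Python scripts to look and compute and a tool call to move; the robot and the scene stay as the last step left them, time stands still between calls to the robot, and variables do not carry over. Pictures are saved under pics/ and viewed, at most 10 in all, crops included, and the job is handed in when it is done.

Besides the shell and the picture viewer there is one more tool, called after "Emit:" as name(argument=value, ...) on one line, values as JSON. send_rows: Moves the arm, as the interface text tells. Its arguments: {"type":"object","properties":{"plan":{"type":"array","items":{"type":"array","items":{"type":"array","items":{"type":"number"}}}},"fingers":{"type":"number"}},"required":["plan"]}

```bash
mkdir -p pics; cat > h.py <<'E'
import numpy as np, cv2
from plant import ctrl
def snap(cam,name=None):
    s=ctrl.snapshot(cam); np.savez(f'{name or cam}.npz',**s)
    cv2.imwrite(f'pics/{name or cam}.png',s['img'][:,:,::-1]); return s
def load(n): return np.load(f'{n}.npz')
def back(s,uv,z):
    d=s['pose'][:3,:3]@np.linalg.inv(s['K'])@np.array([*uv,1.]); o=s['pose'][:3,3]
    return o+d*(z-o[2])/d[2]
def proj(s,p):
    P=np.linalg.inv(s['pose']); c=P[:3,:3]@np.asarray(p,float)+P[:3,3]; q=s['K']@c; return q[:2]/q[2]
E
python3 - <<'E'
from h import *
np.set_printoptions(precision=4,suppress=True)
print(ctrl.get_obs())
a=snap('scene','s0');b=snap('top','t0')
for x in(a,b):print(x['K'],x['pose'])
im=np.hstack([a['img'],b['img']])[:,:,::-1]
for n in('s0','t0'):pass
E
```

```text
{'clock': 0.0, 'joint_pos': array([ 88.01  ,  20.5897,   0.6318,  -0.0205, -70.1342, -16.5053]), 'qvel': array([ 0.0246,  0.0341, -0.0244,  0.028 ,  0.0563,  0.0096]), 'tau': array([ -0.0001, -58.2707,  29.3049,   6.9969,   0.0071,  -0.0001]), 'tool_pos': array([0.214 , 0.6396, 0.2256]), 'orientation': array([179.9062,  -0.0077, -18.5023]), 'force': array([ 0.2269,  0.6368, -0.7111]), 'moment': array([-0.0366,  0.062 ,  0.0597]), 'gripper_force': 0.0, 'opening': 0.0873690953854363}
[[394.0319   0.     275.8543]
 [  0.     394.0319 209.9074]
 [  0.       0.       1.    ]] [[ 0.7493  0.4503 -0.4855  1.0414]
 [ 0.6622 -0.5064  0.5523 -0.5208]
 [ 0.0028 -0.7354 -0.6776  0.7729]
 [ 0.      0.      0.      1.    ]]
[[449.2901   0.     273.9655]
 [  0.     449.2901 222.7026]
 [  0.       0.       1.    ]] [[-0.0126 -0.9898  0.1417  0.3796]
 [-0.9999  0.0135  0.0052  0.057 ]
 [-0.0071 -0.1417 -0.9899  1.12  ]
 [ 0.      0.      0.      1.    ]]
```

View pics/t0.png

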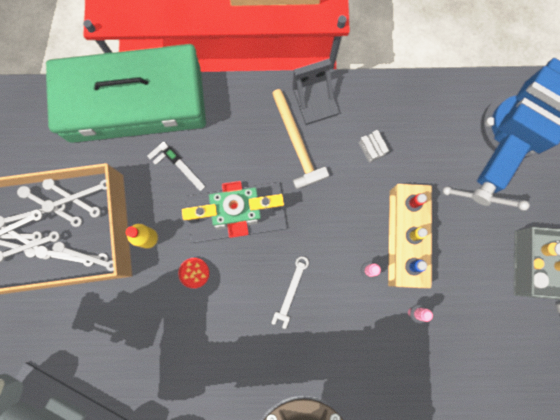

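View pics/s0.png

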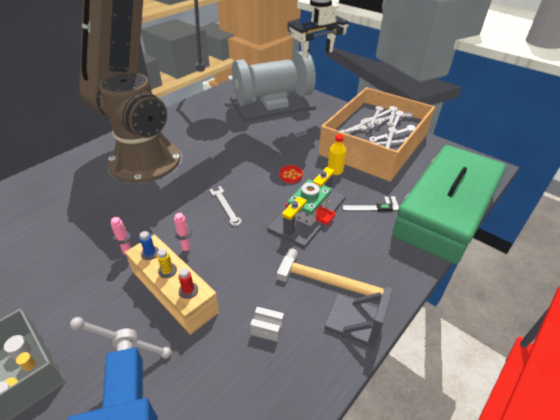

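The top view shows the stand with the red grip at (417,200), yellow at (418,233) and blue at (417,266). Two pink look-alikes stand free at (372,270) and (423,314). The fixture's bore is at about (233,205). The scene view shows the same order, with blue at (148,245). The blue grip at (417,266), hanging in the stand, is the one meant. I'll confirm it in an enlarged crop.

```bash
python3 - <<'E'
from h import *
np.set_printoptions(precision=4,suppress=True)
t=load('t0');im=t['img'][:,:,::-1]
a=cv2.resize(im[170:330,355:455],None,fx=3.6,fy=3.6,interpolation=cv2.INTER_CUBIC)
b=cv2.resize(im[160:260,175:295],None,fx=3.6,fy=3.6,interpolation=cv2.INTER_CUBIC)
c=np.zeros((576,360+432,3),np.uint8);c[:,:360]=a;c[:360,360:]=b
cv2.imwrite('pics/crop1.png',c)
print(back(t,(417,266),.134),back(t,(233,205),.098))
E
```

```text
[ 0.4212 -0.2487  0.134 ] [0.5686 0.1566 0.098 ]
```

View pics/crop1.png

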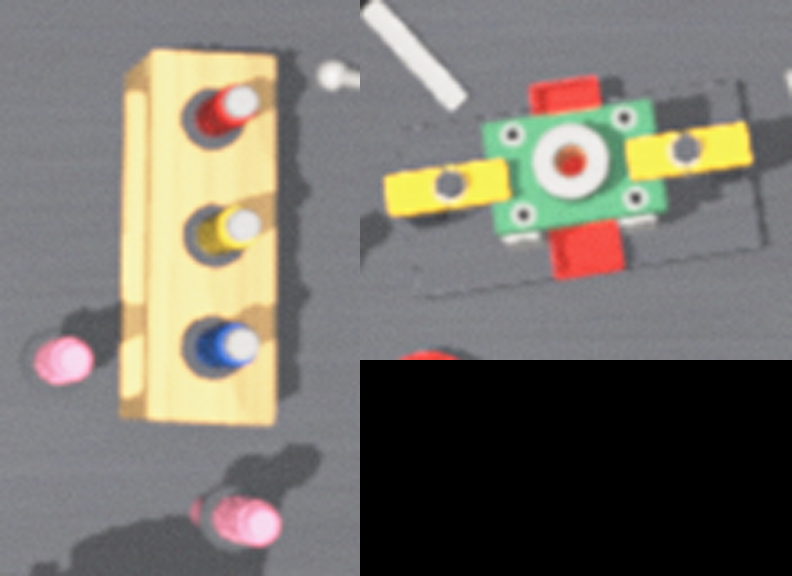

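Confirmed: the blue grip sits in the stand at the end of the row, with cap centre at crop (240,344), or about (421,265) in full. The two pink ones stand loose outside the stand. The boss is at crop (570,161), or about (233,204) in full.

```bash
python3 - <<'E'
from h import *
np.set_printoptions(precision=4,suppress=True)
t=load('t0')
f1=lambda u,v:((u+.5)/3.6-.5+355,(v+.5)/3.6-.5+170)
f2=lambda u,v:((u-360+.5)/3.6-.5+175,(v+.5)/3.6-.5+160)
for n,p,z in[('redcap',(241,101),.141),('yelcap',(244,226),.141),('blucap',(240,344),.141),('blucollar',(213,347),.081),('redcollar',(212,118),.081),('pink1',(72,359),.124),('pink2',(260,523),.124),
 ('st1',(277,56),.075),('st2',(276,425),.075),('st3',(152,50),.075),('st4',(148,418),.075)]: print(n,back(t,f1(*p),z))
for n,p,z in[('boss',(570,161),.098),('studL',(450,185),.092),('studR',(686,149),.092)]: print(n,back(t,f2(*p),z))
w=snap('wrist','w0')
o=ctrl.get_obs()
from scipy.spatial.transform import Rotation as R
Rt=R.from_euler('xyz',o['orientation'],degrees=True).as_matrix()
print('cam in tool',Rt.T@(w['pose'][:3,3]-o['tool_pos']),'\n',Rt.T@w['pose'][:3,:3],w['K'][0])
E
```

```text
redcap [ 0.5713 -0.2653  0.141 ]
yelcap [ 0.4939 -0.2626  0.141 ]
blucap [ 0.4225 -0.2559  0.141 ]
blucollar [ 0.4234 -0.2578  0.081 ]
redcollar [ 0.572  -0.2655  0.081 ]
pink1 [ 0.4154 -0.1582  0.124 ]
pink2 [ 0.3156 -0.2671  0.124 ]
st1 [ 0.6141 -0.3125  0.075 ]
st2 [ 0.3736 -0.2969  0.075 ]
st3 [ 0.6193 -0.2305  0.075 ]
st4 [ 0.3791 -0.2156  0.075 ]
boss [0.5701 0.1566 0.098 ]
studL [0.5566 0.2347 0.092 ]
studR [0.5781 0.0822 0.092 ]
cam in tool [ 0.0798  0.0007 -0.158 ] 
 [[ 0.     -0.9548 -0.2972]
 [ 1.     -0.0001  0.0005]
 [-0.0005 -0.2972  0.9548]] [360.3825   0.     279.1804]
```

View pics/w0.png

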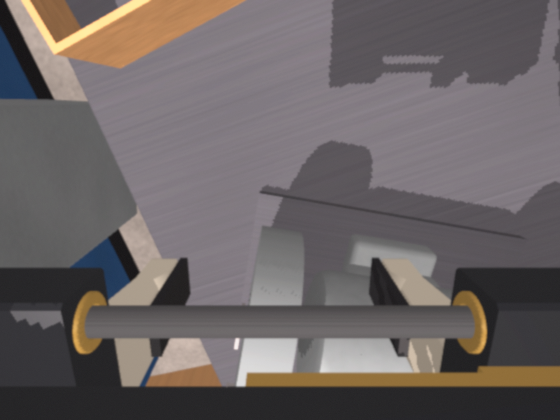

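The wrist camera sits on the tool's +x side and looks down past the fingers. It sees only bench and a workpiece at the moment. Next I'll hover over the bore at the working yaw.

Careful with the scale: shifts go in shares of 100 cm and turns go in shares of 90 degrees. That gives: 26.2 cm / 100 = 0.262, 23 cm / 100 = 0.23, -14.8 degrees / 90 = -0.1644.

Emit:
send_rows(plan=[[[0.033,0.023,0,0,0,-0.0556],[0.066,0.046,0,0,0,-0.1111],[0.099,0.069,0,0,0,-0.1644],[0.132,0.092,0,0,0,-0.1644],[0.165,0.115,0,0,0,-0.1644],[0.197,0.138,0,0,0,-0.1644],[0.23,0.161,0,0,0,-0.1644],[0.262,0.184,0,0,0,-0.1644]]])

```text
clock: 0.82
tool_pos: [0.4049, 0.3806, 0.2266]
orientation: [-180.0, 0.0, -3.7]
force: [-0.4, 1.2, -1.2]
opening: 0.0875
gripper_force: 0.0
```

In the tool's units: 21.4 cm / 100 = 0.214, 20.9 cm / 100 = 0.209.

Emit:
send_rows(plan=[[[0.025,0.03,0,0,0,0],[0.05,0.06,0.002,0,0,0],[0.078,0.093,0.004,0,0,0],[0.106,0.126,0.006,0,0,0],[0.134,0.159,0.009,0,0,0],[0.16,0.19,0.009,0,0,0],[0.175,0.209,0.009,0,0,0],[0.18,0.214,0.009,0,0,0]]])

```text
clock: 1.48
tool_pos: [0.5716, 0.1537, 0.217]
orientation: [179.9, 0.0, -3.9]
force: [-0.1, 0.7, -0.7]
opening: 0.0875
gripper_force: 0.0
```

Emit:
send_rows(plan=[[[0,0,0,0,0,0],[0,0,0,0,0,0]]])

```text
clock: 1.65
tool_pos: [0.57, 0.157, 0.2171]
orientation: [180.0, 0.0, -3.8]
force: [0.5, 0.2, 0.8]
opening: 0.0874
gripper_force: 0.0
```

```bash
python3 - <<'E'
from h import *
w=snap('wrist','w1');im=w['img'][:,:,::-1]
print(ctrl.get_obs()['tool_pos'],proj(w,(.5701,.1566,.098)))
cv2.imwrite('pics/w1c.png',cv2.resize(im[80:330,130:430],None,fx=2.4,fy=2.4,interpolation=cv2.INTER_CUBIC))
E
```

```text
[0.56970154 0.15762017 0.21731019] [278.86445422 205.50918269]
```

View pics/w1c.png

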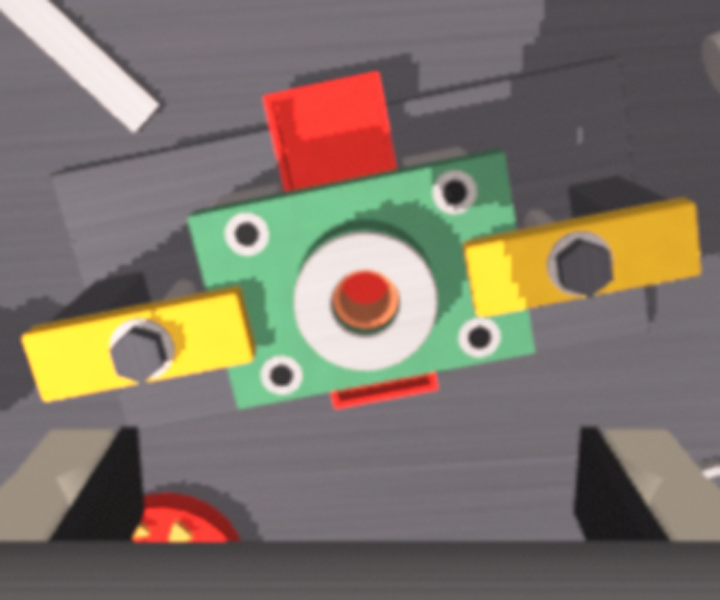

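The crop shows the boss's white ring centred at about (366,302), or (282,205.5) in full, with the bore in its middle and the red tray visible below. I'll fit the ring by ellipse.

```bash
cat >> h.py <<'E'
def ell(s,c,r,lo=170,bright=True):
    "fit ellipse to the bright low-saturation blob around pixel c"
    im=s['img'].astype(int); m=((im.min(2)>lo)&(im.max(2)-im.min(2)<40)).astype(np.uint8)
    mm=np.zeros_like(m); cv2.circle(mm,(int(c[0]),int(c[1])),r,1,-1); m*=mm
    cs,_=cv2.findContours(m,cv2.RETR_EXTERNAL,cv2.CHAIN_APPROX_NONE); k=max(cs,key=cv2.contourArea)
    return cv2.fitEllipse(cv2.convexHull(k))
E
python3 - <<'E'
from h import *
np.set_printoptions(precision=4,suppress=True)
w=load('w1')
for lo in(140,170,190):
    e=ell(w,(282,205),36,lo); print(e,back(w,e[0],.098))
im=w['img'];print(im[205,255:312:3].tolist())
E
```

```text
((281.7364501953125, 205.31752014160156), (57.7518310546875, 60.05992889404297), 94.1196060180664) [0.5701 0.1543 0.098 ]
((281.6023864746094, 205.6265106201172), (56.94590377807617, 59.51920700073242), 92.01388549804688) [0.5699 0.1544 0.098 ]
((281.6086120605469, 205.5774688720703), (56.101322174072266, 58.574615478515625), 89.4217758178711) [0.5699 0.1544 0.098 ]
[[241, 232, 230], [242, 232, 230], [242, 232, 230], [242, 232, 230], [198, 180, 175], [193, 106, 71], [133, 74, 51], [160, 68, 50], [197, 52, 41], [201, 51, 41], [190, 56, 43], [147, 70, 49], [160, 88, 60], [249, 155, 103], [227, 213, 209], [238, 228, 226], [238, 227, 226], [238, 227, 225], [237, 226, 224]]
```

In the tool's units: 26.9 cm / 100 = 0.269, 23.1 cm / 100 = 0.231.

Emit:
send_rows(plan=[[[-0.005,0.018,-0.012,0,0,0],[-0.013,0.046,-0.024,0,0,0],[-0.023,0.08,-0.036,0,0,0],[-0.033,0.117,-0.044,0,0,0],[-0.044,0.155,-0.044,0,0,0],[-0.055,0.193,-0.044,0,0,0],[-0.066,0.231,-0.044,0,0,0],[-0.077,0.269,-0.044,0,0,0]]])

```text
clock: 2.37
tool_pos: [0.4748, -0.1062, 0.2621]
orientation: [-180.0, -0.1, -3.5]
force: [0.7, -1.0, 0.2]
opening: 0.0877
gripper_force: 0.0
```

In the tool's units: 15.2 cm / 100 = 0.152, 14 cm / 100 = 0.14.

Emit:
send_rows(plan=[[[-0.011,0.038,0,0,0,0],[-0.022,0.076,0,0,0,0],[-0.032,0.112,0,0,0,0],[-0.04,0.14,0,0,0,0],[-0.043,0.152,0,0,0,0],[-0.043,0.152,0,0,0,0],[-0.043,0.152,0,0,0,0]]])

```text
clock: 2.95
tool_pos: [0.4231, -0.2546, 0.2617]
orientation: [-180.0, -0.0, -3.7]
force: [0.3, 0.1, 0.7]
opening: 0.0876
gripper_force: 0.0
```

```bash
python3 - <<'E'
from h import *
np.set_printoptions(precision=4,suppress=True)
w=snap('wrist','w2');im=w['img'][:,:,::-1]
o=ctrl.get_obs();print(o['tool_pos'],o['orientation'])
p=proj(w,(.4225,-.2559,.141));print(p)
for lo in(140,170): 
    e=ell(w,p,25,lo); print(e,back(w,e[0],.141))
cv2.imwrite('pics/w2c.png',cv2.resize(im[80:330,130:430],None,fx=2.4,fy=2.4,interpolation=cv2.INTER_CUBIC))
E
```

```text
[ 0.4234 -0.2542  0.2617] [-179.9888   -0.0201   -3.6569]
[280.1576 205.9783]
((284.87640380859375, 206.58770751953125), (22.303634643554688, 26.057945251464844), 95.91830444335938) [ 0.4217 -0.2597  0.141 ]
((284.0617980957031, 207.2825469970703), (20.455711364746094, 23.94676971435547), 91.60253143310547) [ 0.4212 -0.259   0.141 ]
```

View pics/w2c.png

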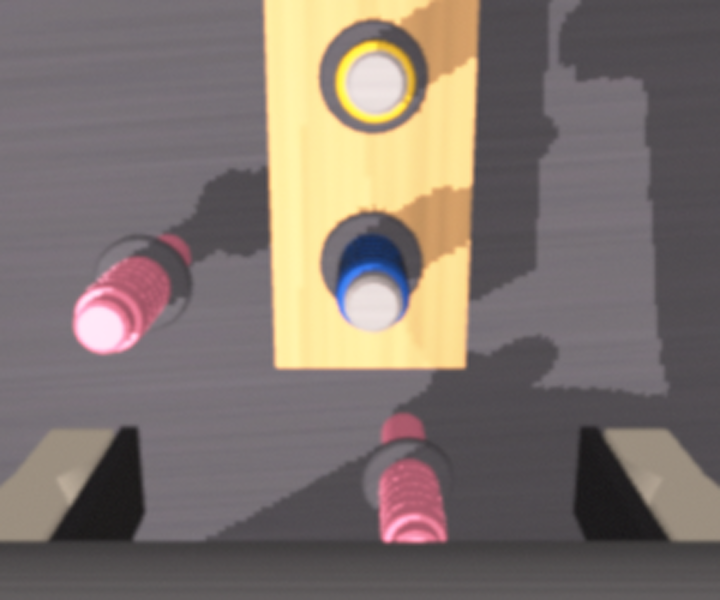

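The crop shows the blue cap centred at about (373,302), or (285,205.6) in full. Its collar is concentric with it, so the driver hangs upright. The pink ones are clear of the fingers. I'll descend and grip just above the collar.

In the tool's units: 17.85 cm / 100 = 0.1785, 17 cm / 100 = 0.17.

Emit:
send_rows(plan=[[[0,0.0043,0.02,0,0,0],[-0.001,0.0043,0.05,0,0,0],[-0.001,0.0043,0.085,0,0,0],[-0.001,0.0043,0.12,0,0,0],[-0.001,0.0043,0.15,0,0,0],[-0.001,0.0043,0.17,0,0,0],[-0.001,0.0043,0.1785,0,0,0],[-0.001,0.0043,0.1785,0,0,0]]])

```text
clock: 3.67
tool_pos: [0.4213, -0.2579, 0.0815]
orientation: [-180.0, 0.2, -3.6]
force: [-0.4, -0.2, 0.3]
opening: 0.0876
gripper_force: 0.0
```

Emit:
send_rows(plan=[[[0,0,0,0,0,0],[0,0,0,0,0,0],[0,0,0,0,0,0],[0,0,0,0,0,0],[0,0,0,0,0,0],[0,0,0,0,0,0]]], fingers=0.35)

```text
clock: 4.17
tool_pos: [0.4221, -0.2594, 0.0837]
orientation: [180.0, -0.1, -3.7]
force: [-0.1, 0.4, 0.6]
opening: 0.0531
gripper_force: 0.0
```

```bash
python3 - <<'E'
from h import *
np.set_printoptions(precision=4,suppress=True)
w=snap('wrist','w3');im=w['img'][:,:,::-1]
o=ctrl.get_obs();print(o['tool_pos'],o['orientation'],o['force'],o['opening'])
cv2.imwrite('pics/w3c.png',cv2.resize(im[130:380,130:430],None,fx=2.4,fy=2.4,interpolation=cv2.INTER_CUBIC))
E
```

```text
[ 0.4221 -0.2594  0.0835] [179.997   -0.0454  -3.705 ] [-0.1814  0.3272  0.4796] 0.049289426716891106
```

View pics/w3c.png

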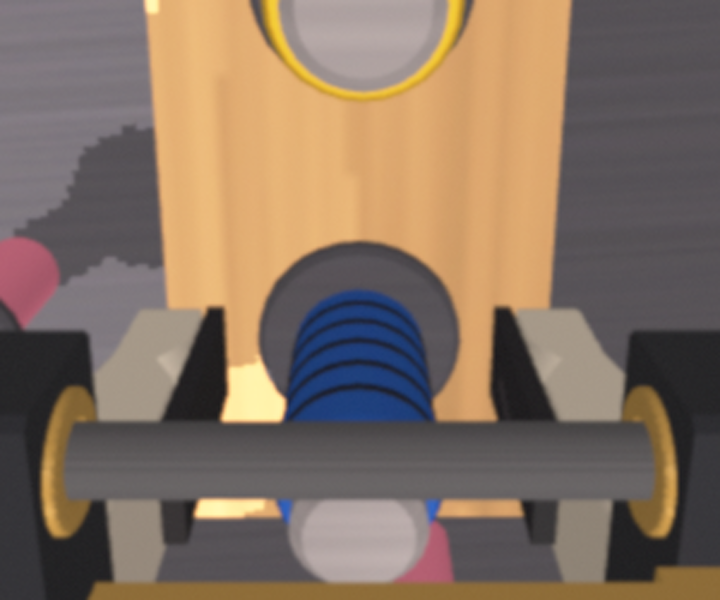

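The crop shows the blue grip at 285–432 px, centred between the pads at 223 and 492. The collar's centre is at row ~337, which is level with the TCP. I'll lower 1.5 mm, grip and lift.

In the tool's units: 0.15 cm / 100 = 0.0015.

Emit:
send_rows(plan=[[[0,0,0.0015,0,0,0],[0,0,0.0015,0,0,0],[0,0,0.0015,0,0,0],[0,0,0.0015,0,0,0],[0,0,0.0015,0,0,0],[0,0,0.0015,0,0,0],[0,0,0.0015,0,0,0],[0,0,0.0015,0,0,0]]], fingers=0.15)

```text
clock: 4.88
tool_pos: [0.4218, -0.2593, 0.0815]
orientation: [180.0, 0.0, -3.7]
force: [-0.1, -0.9, -1.9]
opening: 0.0253
gripper_force: 30.0
```

In the tool's units: -2.6 cm / 100 = -0.026, -1.6 cm / 100 = -0.016.

Emit:
send_rows(plan=[[[0,0,-0.003,0,0,0],[0,0,-0.008,0,0,0],[0,0,-0.016,0,0,0],[0,0,-0.026,0,0,0]]])

```text
clock: 5.22
tool_pos: [0.4214, -0.2591, 0.1079]
orientation: [-180.0, 0.1, -3.7]
force: [0.5, 0.5, -3.9]
opening: 0.0254
gripper_force: 30.0
```

In the tool's units: -10.2 cm / 100 = -0.102, -3.5 cm / 100 = -0.035.

Emit:
send_rows(plan=[[[0,0,-0.016,0,0,0],[0,0,-0.036,0,0,0],[0,0,-0.06,0,0,0],[0,0,-0.082,0,0,0],[0.002,-0.006,-0.097,0,0,0],[0.005,-0.018,-0.102,0,0,0],[0.01,-0.035,-0.102,0,0,0],[0.016,-0.057,-0.102,0,0,0]]])

```text
clock: 5.88
tool_pos: [0.4416, -0.2033, 0.2112]
orientation: [-180.0, -0.1, -3.8]
force: [0.5, 0.2, -4.5]
opening: 0.0256
gripper_force: 30.0
```

In the tool's units: -23.4 cm / 100 = -0.234, -20.4 cm / 100 = -0.204.

Emit:
send_rows(plan=[[[0.007,-0.026,0,0,0,0],[0.015,-0.054,0,0,0,0],[0.024,-0.084,0,0,0,0],[0.033,-0.114,0,0,0,0],[0.041,-0.144,0,0,0,0],[0.05,-0.174,0,0,0,0],[0.058,-0.204,0,0,0,0],[0.067,-0.234,0,0,0,0]]])

```text
clock: 6.55
tool_pos: [0.5235, 0.0274, 0.2108]
orientation: [-180.0, -0.0, -3.7]
force: [1.1, 0.0, -3.9]
opening: 0.0257
gripper_force: 30.0
```

In the tool's units: -13.2 cm / 100 = -0.132, -13.1 cm / 100 = -0.131.

Emit:
send_rows(plan=[[[0.008,-0.028,0,0,0,0],[0.015,-0.054,0,0,0,0],[0.022,-0.078,0,0,0,0],[0.028,-0.098,0,0,0,0],[0.033,-0.115,0,0,0,0],[0.036,-0.126,0,0,0,0],[0.038,-0.131,0,0,0,0],[0.038,-0.132,0,0,0,0]]])

```text
clock: 7.22
tool_pos: [0.5701, 0.1554, 0.2094]
orientation: [180.0, 0.0, -3.7]
force: [0.6, -0.3, -4.7]
opening: 0.0256
gripper_force: 30.0
```

In the tool's units: 3.1 cm / 100 = 0.031, 2.7 cm / 100 = 0.027.

Emit:
send_rows(plan=[[[0,0,0.005,0,0,0],[0,0,0.012,0,0,0],[0,0,0.02,0,0,0],[0,0,0.027,0,0,0],[0,0,0.031,0,0,0],[0,0,0.031,0,0,0],[0,0,0.031,0,0,0]]])

```text
clock: 7.8
tool_pos: [0.5698, 0.1547, 0.1782]
orientation: [180.0, 0.0, -3.7]
force: [-0.3, -0.3, -4.5]
opening: 0.0252
gripper_force: 30.0
```

```bash
python3 - <<'E'
from h import *
np.set_printoptions(precision=4,suppress=True)
w=snap('wrist','w4');im=w['img'][:,:,::-1]
o=ctrl.get_obs();print(o['tool_pos'],o['orientation'],o['force'],o['moment'],o['opening'],o['joint_pos'])
print(proj(w,o['tool_pos']),proj(w,(.570,.155,.098)))
cv2.imwrite('pics/w4c.png',cv2.resize(im[130:330,180:380],None,fx=3,fy=3,interpolation=cv2.INTER_CUBIC))
E
```

```text
[0.5701 0.155  0.1787] [179.9911  -0.0113  -3.6945] [ 0.1652 -0.414  -4.1158] [-0.0359 -0.0508 -0.0322] 0.025646015305244862 [ 34.1594  14.7156 -14.1789   0.016  -61.102   52.1384]
[277.6057 273.6176] [277.9205 220.9365]
```

View pics/w4c.png

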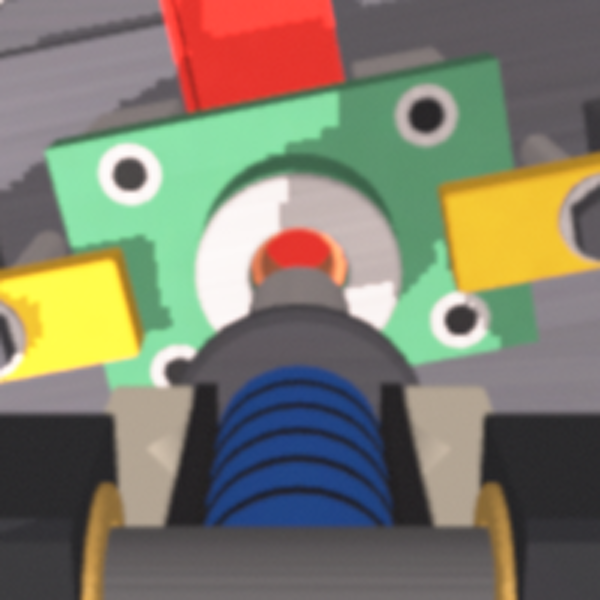

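The crop shows bore (251–347) and body (252–347) centred alike left to right, so y is good. For x I'll measure the edges along the middle column against the model.

```bash
python3 - <<'E'
from h import *
np.set_printoptions(precision=4,suppress=True,linewidth=200)
w=load('w4'); T=np.array([.5701,.155,.1787]); B=np.array([.5701,.155,.098])
im=w['img'][:,277:282].astype(float).mean(1)
for r in range(183,242): print(r,im[r].round().astype(int),end=' ; ')
yaw=np.deg2rad(-3.7);tx=np.array([np.cos(yaw),np.sin(yaw),0])
def top(c,r,z):
    a=np.linspace(-1,1,201); ps=[proj(w,[c[0]+r*np.cos(yaw+t),c[1]+r*np.sin(yaw+t),z]) for t in a]; return min(ps,key=lambda p:p[1])
print()
n=T[2]-.0645
for nm,c,r,z in[('boss',B,.0245,.098),('bore',B,.01155,.098),('bush',B,.009,.09),('nose',T,.005,n),('shoulder',T,.01,n+.008),('bevel',T,.0108,n+.0088),('collarlow',T,.021,n+.058),('collartop',T,.021,n+.064)]:
    p=top(c,r,z); q=top(c+.001*tx,r,z); print(nm,p,'px/mm',p[1]-q[1])
E
```

```text
183 [ 64 101  77] ; 184 [ 64 101  77] ; 185 [ 66 105  79] ; 186 [ 76 116  89] ; 187 [104 129 108] ; 188 [144 143 135] ; 189 [171 160 157] ; 190 [187 174 171] ; 191 [193 179 177] ; 192 [194 180 177] ; 193 [192 179 176] ; 194 [192 179 176] ; 195 [195 182 180] ; 196 [197 183 181] ; 197 [197 182 181] ; 198 [196 181 179] ; 199 [195 181 179] ; 200 [195 181 178] ; 201 [195 181 178] ; 202 [196 182 179] ; 203 [197 183 180] ; 204 [200 180 177] ; 205 [213 163 154] ; 206 [229 116 105] ; 207 [232  71  61] ; 208 [230  54  46] ; 209 [229  53  46] ; 210 [229  53  46] ; 211 [229  53  46] ; 212 [229  53  45] ; 213 [230  53  46] ; 214 [230  53  45] ; 215 [230  52  45] ; 216 [230  52  45] ; 217 [227  58  51] ; 218 [207  79  75] ; 219 [164 109 107] ; 220 [137 121 120] ; 221 [132 122 122] ; 222 [132 123 122] ; 223 [133 123 122] ; 224 [133 123 122] ; 225 [133 123 122] ; 226 [133 124 122] ; 227 [133 123 122] ; 228 [133 123 122] ; 229 [133 123 121] ; 230 [125 115 115] ; 231 [95 89 90] ; 232 [74 70 73] ; 233 [77 73 76] ; 234 [81 77 81] ; 235 [83 78 83] ; 236 [85 80 85] ; 237 [90 86 91] ; 238 [95 89 95] ; 239 [96 91 97] ; 240 [96 91 97] ; 241 [96 91 96] ; 
boss [277.8717 186.4498] px/mm 1.4457735845117838
bore [277.8928 204.8587] px/mm 1.4010966022204627
bush [277.9244 205.2226] px/mm 1.3546880543187
nose [277.8427 221.3911] px/mm 1.4610099643211925
shoulder [277.8004 217.8739] px/mm 1.5249811741147425
bevel [277.7954 217.0473] px/mm 1.5329080943226643
collarlow [277.4938 228.1739] px/mm 1.9549434774321242
collartop [277.4487 232.4902] px/mm 2.0139295982125702
```

Relative to the model, bore and driver are off by nearly the same amount: bore −0.9 mm and driver −1.15 mm in x, both about +1 mm in y. They are therefore aligned within ~0.3 mm. I'll lower gently and watch the force.

In the tool's units: 2.25 cm / 100 = 0.0225, 1.4 cm / 100 = 0.014.

Emit:
send_rows(plan=[[[0.0002,0,0.004,0,0,0],[0.0002,0,0.009,0,0,0],[0.0002,0,0.014,0,0,0],[0.0002,0,0.018,0,0,0],[0.0002,0,0.021,0,0,0],[0.0002,0,0.0225,0,0,0],[0.0002,0,0.0225,0,0,0]]])

```text
clock: 8.43
tool_pos: [0.5699, 0.1549, 0.1555]
orientation: [180.0, 0.0, -3.7]
force: [0.3, -0.1, -4.4]
opening: 0.0257
gripper_force: 30.0
```

In the tool's units: 0.2 cm / 100 = 0.002, 0.15 cm / 100 = 0.0015.

Emit:
send_rows(plan=[[[0,0,0.0005,0,0,0],[0,0,0.001,0,0,0],[0,0,0.0015,0,0,0],[0,0,0.002,0,0,0],[0,0,0.002,0,0,0]]])

```text
clock: 8.85
tool_pos: [0.5701, 0.1551, 0.1541]
orientation: [-180.0, -0.0, -3.7]
force: [-0.6, 0.3, -5.0]
opening: 0.0255
gripper_force: 30.0
```

In the tool's units: 0.1 cm / 100 = 0.001, 0.06 cm / 100 = 0.0006.

Emit:
send_rows(plan=[[[0,0,0.0003,0,0,0],[0,0,0.0006,0,0,0],[0,0,0.001,0,0,0],[0,0,0.001,0,0,0]]])

```text
clock: 9.18
tool_pos: [0.5701, 0.155, 0.153]
orientation: [180.0, 0.0, -3.7]
force: [-0.4, -0.5, -4.3]
opening: 0.0254
gripper_force: 30.0
```

In the tool's units: 0.1 cm / 100 = 0.001, 0.06 cm / 100 = 0.0006.

Emit:
send_rows(plan=[[[0,0,0.0003,0,0,0],[0,0,0.0006,0,0,0],[0,0,0.001,0,0,0],[0,0,0.001,0,0,0]]])

```text
clock: 9.52
tool_pos: [0.5701, 0.155, 0.152]
orientation: [180.0, 0.0, -3.7]
force: [0.8, -0.3, -4.6]
opening: 0.0255
gripper_force: 30.0
```

Emit:
send_rows(plan=[[[0,0,0.0005,0,0,0],[0,0,0.001,0,0,0],[0,0,0.0015,0,0,0],[0,0,0.002,0,0,0],[0,0,0.002,0,0,0]]])

```text
clock: 9.93
tool_pos: [0.5701, 0.155, 0.1499]
orientation: [180.0, 0.0, -3.7]
force: [0.7, -0.4, -4.3]
opening: 0.0255
gripper_force: 30.0
```

Emit:
send_rows(plan=[[[0,0,0.0005,0,0,0],[0,0,0.001,0,0,0],[0,0,0.0015,0,0,0],[0,0,0.002,0,0,0],[0,0,0.002,0,0,0]]])

```text
clock: 10.35
tool_pos: [0.5701, 0.155, 0.1479]
orientation: [180.0, 0.0, -3.7]
force: [0.1, -0.4, -5.0]
opening: 0.0258
gripper_force: 30.0
```

In the tool's units: 0.15 cm / 100 = 0.0015, 0.12 cm / 100 = 0.0012.

Emit:
send_rows(plan=[[[0,0,0.0003,0,0,0],[0,0,0.0006,0,0,0],[0,0,0.0009,0,0,0],[0,0,0.0012,0,0,0],[0,0,0.0015,0,0,0],[0,0,0.0015,0,0,0]]])

```text
clock: 10.85
tool_pos: [0.5701, 0.155, 0.1465]
orientation: [180.0, 0.0, -3.7]
force: [-1.7, 0.1, -3.6]
opening: 0.0254
gripper_force: 30.0
```

In the tool's units: 0.12 cm / 100 = 0.0012, 0.09 cm / 100 = 0.0009.

Emit:
send_rows(plan=[[[0,0,0.0003,0,0,0],[0,0,0.0006,0,0,0],[0,0,0.0009,0,0,0],[0,0,0.0012,0,0,0],[0,0,0.0012,0,0,0]]])

```text
clock: 11.27
tool_pos: [0.5704, 0.155, 0.1462]
orientation: [-180.0, -0.0, -3.7]
force: [-3.0, -1.1, 5.3]
opening: 0.0258
gripper_force: 30.0
```

Contact with the bush at the expected height, at about 10 N net. I'll press on in small steps, easing x by 0.2 mm.

In the tool's units: 0.08 cm / 100 = 0.0008, -0.02 cm / 100 = -0.0002.

Emit:
send_rows(plan=[[[-0.0002,0,0.0002,0,0,0],[-0.0002,0,0.0004,0,0,0],[-0.0002,0,0.0006,0,0,0],[-0.0002,0,0.0008,0,0,0],[-0.0002,0,0.0008,0,0,0]]])

```text
clock: 11.68
tool_pos: [0.5705, 0.1551, 0.146]
orientation: [-180.0, -0.1, -3.7]
force: [-3.1, -1.3, 9.1]
opening: 0.0255
gripper_force: 30.0
```

In the tool's units: 0.1 cm / 100 = 0.001, 0.08 cm / 100 = 0.0008.

Emit:
send_rows(plan=[[[0,0,0.0002,0,0,0],[0,0,0.0004,0,0,0],[0,0,0.0006,0,0,0],[0,0,0.0008,0,0,0],[0,0,0.001,0,0,0],[0,0,0.001,0,0,0]]])

```text
clock: 12.18
tool_pos: [0.5704, 0.1551, 0.1448]
orientation: [-180.0, -0.1, -3.7]
force: [-3.2, -1.0, 7.3]
opening: 0.0258
gripper_force: 30.0
```

In the tool's units: 0.28 cm / 100 = 0.0028, 0.12 cm / 100 = 0.0012.

Emit:
send_rows(plan=[[[-0.0003,0,0.0004,0,0,0],[-0.0003,0,0.0008,0,0,0],[-0.0003,0,0.0012,0,0,0],[-0.0003,0,0.0016,0,0,0],[-0.0003,0,0.002,0,0,0],[-0.0003,0,0.0024,0,0,0],[-0.0003,0,0.0028,0,0,0]]])

```text
clock: 12.77
tool_pos: [0.5701, 0.1551, 0.1411]
orientation: [-180.0, -0.1, -3.7]
force: [0.3, -1.6, 3.0]
opening: 0.0254
gripper_force: 30.0
```

In the tool's units: 0.28 cm / 100 = 0.0028, 0.24 cm / 100 = 0.0024.

Emit:
send_rows(plan=[[[0,0,0.0004,0,0,0],[0,0,0.0008,0,0,0],[0,0,0.0012,0,0,0],[0,0,0.0016,0,0,0],[0,0,0.002,0,0,0],[0,0,0.0024,0,0,0],[0,0,0.0028,0,0,0]]])

```text
clock: 13.35
tool_pos: [0.5698, 0.1552, 0.138]
orientation: [-180.0, -0.0, -3.7]
force: [1.8, -0.5, 2.1]
opening: 0.0256
gripper_force: 30.0
```

Sliding well with little side force.

In the tool's units: 0.32 cm / 100 = 0.0032, 0.28 cm / 100 = 0.0028.

Emit:
send_rows(plan=[[[0.0001,0,0.0004,0,0,0],[0.0001,0,0.0008,0,0,0],[0.0001,0,0.0012,0,0,0],[0.0001,0,0.0016,0,0,0],[0.0001,0,0.002,0,0,0],[0.0001,0,0.0024,0,0,0],[0.0001,0,0.0028,0,0,0],[0.0001,0,0.0032,0,0,0]]])

```text
clock: 14.02
tool_pos: [0.5698, 0.1552, 0.1348]
orientation: [-180.0, -0.0, -3.7]
force: [3.3, -0.2, 2.5]
opening: 0.0254
gripper_force: 30.0
```

In the tool's units: 0.32 cm / 100 = 0.0032, 0.28 cm / 100 = 0.0028.

Emit:
send_rows(plan=[[[0,0,0.0004,0,0,0],[0,0,0.0008,0,0,0],[0,0,0.0012,0,0,0],[0,0,0.0016,0,0,0],[0,0,0.002,0,0,0],[0,0,0.0024,0,0,0],[0,0,0.0028,0,0,0],[0,0,0.0032,0,0,0]]])

```text
clock: 14.68
tool_pos: [0.5698, 0.1551, 0.1315]
orientation: [-180.0, -0.0, -3.7]
force: [1.8, -0.6, 3.4]
opening: 0.0254
gripper_force: 30.0
```

Emit:
send_rows(plan=[[[0,0,0.0004,0,0,0],[0,0,0.0008,0,0,0],[0,0,0.0012,0,0,0],[0,0,0.0016,0,0,0],[0,0,0.002,0,0,0],[0,0,0.0024,0,0,0],[0,0,0.0028,0,0,0],[0,0,0.0032,0,0,0]]])

```text
clock: 15.35
tool_pos: [0.5697, 0.1551, 0.1283]
orientation: [-180.0, -0.0, -3.7]
force: [2.4, -1.5, 2.8]
opening: 0.0252
gripper_force: 30.0
```

In the tool's units: 0.32 cm / 100 = 0.0032, 0.28 cm / 100 = 0.0028.

Emit:
send_rows(plan=[[[0.0001,0,0.0004,0,0,0],[0.0001,0,0.0008,0,0,0],[0.0001,0,0.0012,0,0,0],[0.0001,0,0.0016,0,0,0],[0.0001,0,0.002,0,0,0],[0.0001,0,0.0024,0,0,0],[0.0001,0,0.0028,0,0,0],[0.0001,0,0.0032,0,0,0]]])

```text
clock: 16.02
tool_pos: [0.5698, 0.155, 0.1252]
orientation: [180.0, 0.0, -3.7]
force: [1.8, -0.1, 1.0]
opening: 0.0257
gripper_force: 30.0
```

In the tool's units: 0.32 cm / 100 = 0.0032, 0.28 cm / 100 = 0.0028.

Emit:
send_rows(plan=[[[0,0,0.0004,0,0,0],[0,0,0.0008,0,0,0],[0,0,0.0012,0,0,0],[0,0,0.0016,0,0,0],[0,0,0.002,0,0,0],[0,0,0.0024,0,0,0],[0,0,0.0028,0,0,0],[0,0,0.0032,0,0,0]]])

```text
clock: 16.68
tool_pos: [0.5695, 0.155, 0.1214]
orientation: [180.0, 0.1, -3.7]
force: [3.0, 0.1, -2.7]
opening: 0.0257
gripper_force: 30.0
```

Emit:
send_rows(plan=[[[0,0,0.0004,0,0,0],[0,0,0.0008,0,0,0],[0,0,0.0012,0,0,0],[0,0,0.0012,0,0,0]]])

```text
clock: 17.02
tool_pos: [0.5695, 0.155, 0.1205]
orientation: [180.0, 0.0, -3.7]
force: [1.2, -0.8, -4.2]
opening: 0.0254
gripper_force: 30.0
```

The resistance vanished at the expected travel. I'll draw the driver out and look at the tray.

In the tool's units: -9.1 cm / 100 = -0.091, -8.5 cm / 100 = -0.085.

Emit:
send_rows(plan=[[[0,0,-0.004,0,0,0],[0,0,-0.012,0,0,0],[0,0,-0.023,0,0,0],[0,0,-0.036,0,0,0],[0,0,-0.052,0,0,0],[0,0,-0.07,0,0,0],[0,0,-0.085,0,0,0],[0,0,-0.091,0,0,0]]])

```text
clock: 17.68
tool_pos: [0.5702, 0.1552, 0.2152]
orientation: [-179.9, -0.1, -3.7]
force: [0.1, 0.4, -3.2]
opening: 0.0255
gripper_force: 30.0
```

```bash
python3 - <<'E'
from h import *
np.set_printoptions(precision=4,suppress=True)
s=snap('scene','s5');w=snap('wrist','w5')
o=ctrl.get_obs();print(o['tool_pos'],o['orientation'],o['force'])
a=cv2.resize(s['img'][160:250,255:355,::-1],(400,360),interpolation=cv2.INTER_CUBIC)
b=cv2.resize(w['img'][110:310,180:380,::-1],(400,400),interpolation=cv2.INTER_CUBIC)
c=np.zeros((400,800,3),np.uint8);c[:360,:400]=a;c[:,400:]=b;cv2.imwrite('pics/c5.png',c)
E
```

```text
[0.57   0.1552 0.2136] [-179.9149   -0.1035   -3.694 ] [-0.2634  0.0109 -3.8886]
```

View pics/c5.png

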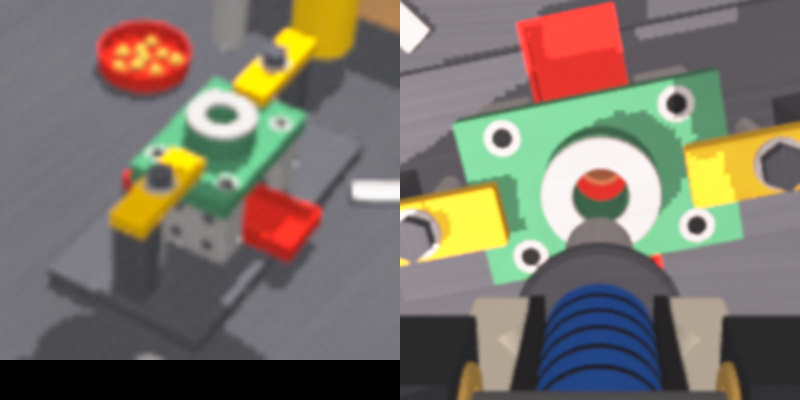

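The bore's green wall is now bare, at wrist crop (600,195). The bronze rim shows below in the red tray at (600,178). The bush is out, so I'll return the driver by the reverse path.

In the tool's units: 17.4 cm / 100 = 0.174, 14.4 cm / 100 = 0.144.

Emit:
send_rows(plan=[[[-0.002,0.006,0,0,0,0],[-0.005,0.018,0,0,0,0],[-0.01,0.035,0,0,0,0],[-0.017,0.058,0,0,0,0],[-0.024,0.084,0,0,0,0],[-0.033,0.114,0,0,0,0],[-0.041,0.144,0,0,0,0],[-0.05,0.174,0,0,0,0]]])

```text
clock: 18.45
tool_pos: [0.5066, -0.018, 0.2111]
orientation: [180.0, 0.1, -3.7]
force: [0.2, -0.5, -3.6]
opening: 0.0257
gripper_force: 30.0
```

In the tool's units: 22 cm / 100 = 0.22, 20 cm / 100 = 0.2.

Emit:
send_rows(plan=[[[-0.009,0.03,0,0,0,0],[-0.017,0.06,0,0,0,0],[-0.026,0.09,0,0,0,0],[-0.035,0.12,0,0,0,0],[-0.043,0.15,0,0,0,0],[-0.05,0.176,0,0,0,0],[-0.057,0.2,0,0,0,0],[-0.063,0.22,0,0,0,0]]])

```text
clock: 19.12
tool_pos: [0.4288, -0.233, 0.2112]
orientation: [-180.0, 0.1, -3.8]
force: [0.9, 0.1, -3.8]
opening: 0.0256
gripper_force: 30.0
```

In the tool's units: 2.9 cm / 100 = 0.029, 2.8 cm / 100 = 0.028.

Emit:
send_rows(plan=[[[-0.004,0.015,0,0,0,0],[-0.007,0.024,0,0,0,0],[-0.008,0.028,0,0,0,0],[-0.008,0.029,0,0,0,0],[-0.008,0.029,0,0,0,0],[-0.008,0.029,0,0,0,0]]])

```text
clock: 19.62
tool_pos: [0.4219, -0.2588, 0.2117]
orientation: [-180.0, 0.0, -3.7]
force: [-1.0, 0.1, -4.3]
opening: 0.0258
gripper_force: 30.0
```

In the tool's units: 7.2 cm / 100 = 0.072, 6.4 cm / 100 = 0.064.

Emit:
send_rows(plan=[[[0,0.0003,0.008,0,0,0],[0,0.0003,0.02,0,0,0],[0,0.0003,0.034,0,0,0],[0,0.0003,0.046,0,0,0],[0,0.0003,0.056,0,0,0],[0,0.0003,0.064,0,0,0],[0,0.0003,0.072,0,0,0],[0,0.0003,0.072,0,0,0]]])

```text
clock: 20.28
tool_pos: [0.4211, -0.2591, 0.1381]
orientation: [-180.0, 0.1, -3.7]
force: [-0.7, -0.7, -5.2]
opening: 0.0256
gripper_force: 30.0
```

In the tool's units: 5.4 cm / 100 = 0.054, 5.1 cm / 100 = 0.051.

Emit:
send_rows(plan=[[[0,0,0.008,0,0,0],[0,0,0.018,0,0,0],[0,0,0.028,0,0,0],[0,0,0.038,0,0,0],[0,0,0.046,0,0,0],[0,0,0.051,0,0,0],[0,0,0.054,0,0,0],[0,0,0.054,0,0,0]]])

```text
clock: 20.95
tool_pos: [0.4215, -0.2595, 0.085]
orientation: [-180.0, 0.1, -3.7]
force: [-0.6, -0.5, -4.3]
opening: 0.0257
gripper_force: 30.0
```

In the tool's units: 0.3 cm / 100 = 0.003, 0.25 cm / 100 = 0.0025.

Emit:
send_rows(plan=[[[0,0,0.0005,0,0,0],[0,0,0.001,0,0,0],[0,0,0.0015,0,0,0],[0,0,0.002,0,0,0],[0,0,0.0025,0,0,0],[0,0,0.003,0,0,0],[0,0,0.003,0,0,0]]])

```text
clock: 21.53
tool_pos: [0.4218, -0.2595, 0.0828]
orientation: [-180.0, -0.0, -3.7]
force: [-0.1, -0.1, -3.4]
opening: 0.0255
gripper_force: 30.0
```

In the tool's units: 0.1 cm / 100 = 0.001, 0.06 cm / 100 = 0.0006.

Emit:
send_rows(plan=[[[0,0,0.0003,0,0,0],[0,0,0.0006,0,0,0],[0,0,0.001,0,0,0],[0,0,0.001,0,0,0]]])

```text
clock: 21.87
tool_pos: [0.4217, -0.2596, 0.0817]
orientation: [-180.0, 0.0, -3.7]
force: [-0.7, -1.0, -4.2]
opening: 0.0255
gripper_force: 30.0
```

Emit:
send_rows(plan=[[[0,0,0.0002,0,0,0],[0,0,0.0004,0,0,0],[0,0,0.0006,0,0,0],[0,0,0.0006,0,0,0]]])

```text
clock: 22.2
tool_pos: [0.4218, -0.2596, 0.0815]
orientation: [180.0, -0.0, -3.7]
force: [-1.9, 1.3, 1.5]
opening: 0.0251
gripper_force: 30.0
```

Seated: the stand now carries the weight. I'll open, then rise and back away.

In the tool's units: -0.05 cm / 100 = -0.0005.

Emit:
send_rows(plan=[[[0,0,-0.0005,0,0,0],[0,0,-0.0005,0,0,0],[0,0,-0.0005,0,0,0],[0,0,-0.0005,0,0,0],[0,0,-0.0005,0,0,0],[0,0,-0.0005,0,0,0]]], fingers=0.7)

```text
clock: 22.7
tool_pos: [0.4219, -0.2596, 0.0817]
orientation: [180.0, -0.0, -3.7]
force: [-0.3, -0.8, 0.6]
opening: 0.0587
gripper_force: 0.0
```

In the tool's units: -18 cm / 100 = -0.18, -16 cm / 100 = -0.16.

Emit:
send_rows(plan=[[[0,0,-0.008,0,0,0],[0,0,-0.022,0,0,0],[0,0,-0.042,0,0,0],[0,0,-0.07,0,0,0],[0,0,-0.1,0,0,0],[0,0,-0.13,0,0,0],[0,0,-0.16,0,0,0],[0,0,-0.18,0,0,0]]])

```text
clock: 23.37
tool_pos: [0.4223, -0.2599, 0.2656]
orientation: [179.9, -0.2, -3.7]
force: [0.9, 0.0, -0.1]
opening: 0.0616
gripper_force: 0.0
```

Emit:
send_rows(plan=[[[0,0,0,0,0,0],[0,0,0,0,0,0],[0,0,0,0,0,0],[0,0,0,0,0,0]]])

```text
clock: 23.7
tool_pos: [0.4211, -0.2594, 0.2608]
orientation: [-180.0, 0.1, -3.7]
force: [-0.3, -0.6, -0.8]
opening: 0.0613
gripper_force: 0.0
```

```bash
python3 - <<'E'
from h import *
np.set_printoptions(precision=4,suppress=True)
w=snap('wrist','w6');s=snap('scene','s6')
o=ctrl.get_obs();print(o['tool_pos'],o['force'],o['opening'])
a=cv2.resize(w['img'][80:330,130:430,::-1],(480,400),interpolation=cv2.INTER_CUBIC)
b=cv2.resize(s['img'][190:330,90:200,::-1],(314,400),interpolation=cv2.INTER_CUBIC)
cv2.imwrite('pics/c6.png',np.hstack([a,b]))
E
```

```text
[ 0.4213 -0.2594  0.2607] [ 0.5894 -0.3659  0.2404] 0.06138543406042984
```

View pics/c6.png

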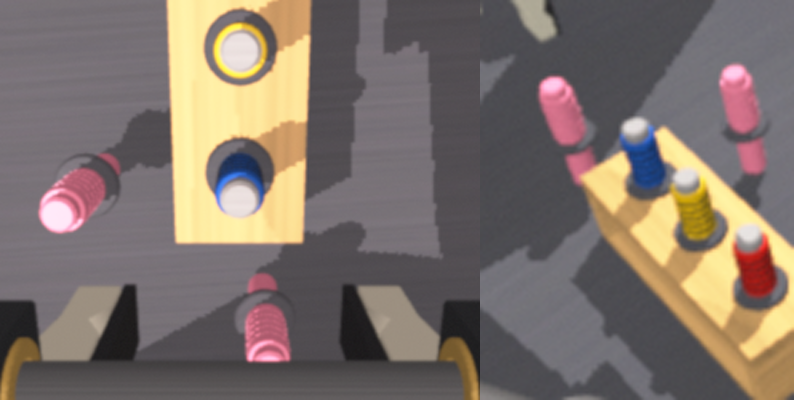

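The blue driver stands upright, collar down in its hole: cap at (240,197) in the left crop and (636,130) in the right. The other drivers and the pink ones are where they were, and the gripper touches nothing.

```bash
python3 -c "
from plant import ctrl
print(ctrl.close_job())"
```

```text
the job is handed in; nothing more can be done
None
```

The job is handed in: the bush was pressed out and lies in the red tray, and the blue driver is back upright in its hole in the stand, with nothing else disturbed that I could see.

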